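# Open the prep well's sliding lid and weigh the ham

## Robot

A 7-joint arm with a two-finger parallel gripper is mounted at the origin on the work surface. World frame = base frame: x ahead of the robot, y to its left, z up, the work surface at z = 0. Lengths are in m, angles in rad, forces in N, time in s.
With the tool pointing down it reaches from about 0.425 to 0.875 m from the base axis. Payload 4.7 kg.
Tool frame: the origin (TCP) lies midway between the tips of the shut fingers; the grasp point (between the pads) lies 19 mm behind it; x points along the fingers, y is the direction in which the jaws open and shut, and the axes are right-handed (so a half turn about x gives the same grasp; the last joint's range is limited). The gripper opens to 87 mm and grips with 3 to 60 N. Pads are 19 mm wide; open, the fingers measure 117 mm over their backs; the gripper's body (75 mm by 190 mm) begins 51 mm behind the grasp point.
Start: joints at [1.176, 0.321, -0.07, 1.45, 0.023, 1.371, -0.057], TCP at [0.258, -0.596, 0.223] pointing down, gripper open.
Joint ranges: [-2.86, 2.86], [-0.3, 2.09], [-1.38, 1.24], [0.06, 2.45], [-1.56, 4.7], [0.09, 2.05], [-2.69, 2.69]. Speed limits (rad/s): [2.57, 2.57, 3.14, 3.14, 3.14, 3.14, 3.14].

## Interface

Orientations are given as a rotation vector (axis times angle).
In Python, from bench import ctrl gives the robot as it stands. The module is installed in compiled form; this text tells all that it offers.
- The arm moves only by the tool servo_tool, never from a script. Its arguments are lists of equal length, an entry for each row: "dp": the shift along the tool's x, y, z in units of 25 mm (1.0 is 25 mm), a list of three; "yaw": the turn about the tool's x in units of 6 degrees (1.0 is 6 degrees). A call has exactly 5 rows; each row shifts and turns the commanded pose from where the row before left it, along the tool's axes as they then stand; what a row does not reach is not made up. A row lasts 1/10 s, in which the tool goes at most 50 mm and 8.59 degrees, less where a joint would pass 70% of its speed; a pose out of reach is approached as far as the arm can. A call is refused whole if a number of a shift passes 1 or a number of a turn 1, either way. A call with a gripper value outside its range is refused whole. "fingers" is the opening, from 0 (shut) to 1 (fully open), set as the call begins (left out, the last holds). The fingers move at their own pace and stop on an object; "grip_force" is the grip in N (left out, the last holds). Time passes only in rows, so rows that do not move let the fingers close, or fill a call up. It gives the time, the measured TCP pose, the force and the opening at its end, in the units of the state.
- ctrl.get_state(): the state, without advancing time (a new reading comes with each control period).
- ctrl.get_image(name): name is "scene" or "side" or "wrist"; returns (picture, depth): 384x512x3 uint8, red, green, blue; 384x512 float32, m along the optical axis (not along the pixel's ray), 0 where there is no reading.
- ctrl.camera_info(name): a dict with "fx", "fy", "cx", "cy" (pixels), "extrinsics" (4x4, takes a point from world to camera coordinates); the wrist camera has in their place "hand_eye" (4x4, takes a point from camera to tool coordinates, whose origin is the TCP and whose axes are the tool frame's). Camera axes: x right, y down, z forward; pixel columns grow to the right and rows downward; lengths in m; the calibration is good to about 2 mm. The wrist camera is an equidistant fisheye: a pixel r from the principal point sees the ray r / f radians off the axis. A picture is of the moment at which its call begins: read the wrist's pose just before it. camera_info takes no time and is no camera call.
- ctrl.close_job(): hands the job in, once; it reports no verdict.
Trained networks look in the newest picture that a camera, given by its name, has taken for a name from the list of things; names that differ only in an ending like _2 or _b are one class to them, and where a whole thing is asked for, a point or a joint stands for the part that bears it (a point fixed in the world has none). Each returns a list of dicts, best first, with "score" (0 to 1); they miss things now and then, are a little off and sometimes report something else, mostly with a low value. They report only what shows in the picture. A call takes as long as a camera call. They do not tell look-alikes from the thing itself.
- ctrl.search_frame(camera, label): "extent" ([left, top, right, bottom] in pixels, round what is visible of it).
- ctrl.cut_out(camera, label): "region" (384x512 bool, what is visible of it) and "extent" ([left, top, right, bottom] in pixels, round what is visible of it).
The state is a dict: "time": time; "joint_positions": joint angles; "qd": joint speeds; "joint_torque": joint torques, N m; "position": TCP position; "tool_rot": TCP orientation; "ft_force": force on the tool from outside, world axes, zero at the start; "torque": the same for the moment, N m; "grip_width": opening from 0.0 (shut) to 1.0 (fully open).
Only numpy, scipy, OpenCV 4.12 (cv2) and the standard library are available. Lean on these libraries where they do the work, as an engineer would, in place of code of your own. Each camera call takes 0.05 s, during which the arm holds its last target.

## Task

Weigh the ham that lies under the yellow sliding lid of the prep station. First stand the yellow jar from the white board upright in the grey tray, beside the bottle there; then tip the lid's nose up over the black stop lip (press its tail down behind the rib), slide the lid all the way out of the well to lie flat on the white board, and lay the ham flat in the middle of the scale's pan. Leave everything else standing where it is.

Things in the scene. Friction and masses are not known exactly. Their poses are not given: they have to be found in the camera images.
- station: Fixed steel prep station, 355 long (x) by 164 wide (y), at most 79 high; origin under its middle, on the table. +x half: open well (x 4 to 167.5, y +-77, floor 10 above the table; opening 134 wide between ledges, 130 between rails; end wall 67 high). -x half: white board. The closed yellow lid covers the well and leaves it towards -x, on to the board.
- board (a point): Middle of the white board's top face, 70 above the table, at x -90 of the station; same axes. The board spans station x -177.5 to -2.5, y +-77, with curbs 6 high along both sides (y +-77 to 82) and none at its -x end.
- station_lip (a point): Middle of the top edge of the black stop lip (station x -2.5 to 4, 71 high) between well and board, at station x 0, y 0; same axes.
- rocker (a point): Point on the midline, at station x 100.5, 64 high, about whose y axis the closed lid rocks. Towards the lip the lid lies on side ledges 64 high (y +-67 to 77); from here to the end wall the ledges are sunk to 56, and two black groove rails (beyond y +-65, underside 74, top 79 high) lie over the lid's tail.
- lid: Loose yellow lid plate, 160 (x) by 150 (y) by 6 thick, about 0.25 kg; origin at the centre of its underside; +x is the tail, -x the nose. Closed, its origin is at station x 85.5, y 0, z 64, nose 1.5 from the lip, which stands 1 above the plate's top. A black rib on top: lid x 30 to 42, y +-30, 16 above the plate. On the board its underside is about 70 high.
- press (a point): Middle of the bare plate behind the rib (lid x 58, y 0, on the top face; three black marks). Pressed 3 to 5 mm down here (a few N; stops at about 5) the nose rises 7 to 11 over the lip; then push the rib's tail face to the nose, still pressing for the first 10 mm. After that the lid rides on the lip; its tail climbs about 7 to board height on the way.
- lid_nose (a point): Middle of the lower edge of the lid's nose (x -80, y 0, z 0 of the lid).
- ham: Loose wrapped ham loaf, red with a white and an orange band, 110 (x) by 46 (y) by 44 high, rounded edges, 0.25 to 0.5 kg; origin at the centre of its underside. Lies on the well's floor, length roughly along the station's x.
- scale: Fixed white counter scale, 190 by 190; origin under the middle of its pan, on the table. At its +x side (x 143 to 167, y +-17) stands a column with a display head (x 141 to 175, y +-80, 255 to 315 high).
- pan (a point): Middle of the steel pan's top face, 60 mm above the table; the pan is 190 by 190. Axes as the scale.
- jar: Loose yellow jar with a black cap, diameter 52, height 85, 0.15 to 0.3 kg; origin at the centre of its underside. Stands on the white board at the start.
- tray: Fixed low grey tray, 180 by 180 outside, 170 by 170 inside, inner floor 5 above the table, rim 16 high; origin under its middle, on the table. It lies on the other side of the table from the scale.
- bottle: Green bottle with a red cap, diameter 48, height 95, standing in the tray, in its -x half; bystander. Origin under its base.
- tub: White open tub, mouth diameter 90, 70 high; bystander at the far side. Origin under its base.
- mill: Dark wooden pepper mill, 54 diameter, 168 high; bystander at the far side. Origin under its base.
- cheese: Plain red waxed cheese block, 90 by 60 by 55 high; bystander near the robot. Not the ham. Origin under its centre.
- spatula: Spatula lying flat, 200 long; bystander near the robot. Origin near its middle.
- oil: Amber oil bottle, diameter 60, 190 high; bystander at the far side. Origin under its base.
Things that resemble listed ones, but are neither listed nor needed, are in the scene too. Of the things like the lid, leave any that is red; of the rest the larger one is meant.

How it is judged:
By the outcome, as a careful person would: the job done as asked, in the order asked, and still so for the second after the job is handed in, with the robot touching nothing.
It also fails if it takes over 72 s, if anything falls off the work surface, if the arm or the gripper's body presses on something with over 40 N, if the wrist force passes 120 N, or if a joint passes its speed limit or range.

## Working session

There is one attempt and no reset: what is moved stays moved. The work goes in short steps, Python scripts to look and compute and a tool call to move; the robot and the scene stay as the last step left them, time stands still between calls to the robot, and variables do not carry over. Pictures are saved under pics/ and viewed, and the job is handed in when it is done.

Besides the shell and the picture viewer there is one more tool, called by a JSON object that holds its "op" and its "data", one argument or row to a line. servo_tool: Moves the arm, as the interface text tells. Its arguments: {"type":"object","properties":{"dp":{"type":"array","items":{"type":"array","items":{"type":"number"}}},"yaw":{"type":"array","items":{"type":"number"}},"fingers":{"type":"number"},"grip_force":{"type":"number"}},"required":["dp","yaw"]}

```bash
ls; mkdir -p pics
cat > h.py <<'E'
import numpy as np, cv2
from scipy.spatial.transform import Rotation as R
from bench import ctrl
def save(n,img): cv2.imwrite('pics/'+n+'.png',img[:,:,::-1])
def cloud(name,depth):
    c=ctrl.camera_info(name);v,u=np.mgrid[0:384,0:512]
    P=np.stack([(u-c['cx'])/c['fx']*depth,(v-c['cy'])/c['fy']*depth,depth],-1)
    T=np.linalg.inv(np.array(c['extrinsics']))
    W=P@T[:3,:3].T+T[:3,3]; W[depth<=0]=np.nan
    return W
def proj(name,p):
    c=ctrl.camera_info(name);E=np.array(c['extrinsics']);q=np.atleast_2d(p)@E[:3,:3].T+E[:3,3]
    return np.stack([q[:,0]/q[:,2]*c['fx']+c['cx'],q[:,1]/q[:,2]*c['fy']+c['cy']],-1)
E
python3 - <<'E'
from h import *
s=ctrl.get_state();print(s)
for n in ['scene','side']:
    im,d=ctrl.get_image(n);save(n+'0',im);np.savez(n+'0.npz',im=im,d=d)
    print(n,ctrl.camera_info(n))
print(ctrl.camera_info('wrist'))
E
```

```text
pics
{'time': 0.0, 'joint_positions': array([ 1.17611202,  0.32184519, -0.07010934,  1.45167353,  0.02258738,
        1.37077682, -0.05689105]), 'qd': array([ 0.0012658 ,  0.00024519,  0.00172871,  0.00059355, -0.00071743,
        0.00089321,  0.00178158]), 'joint_torque': array([ 5.78646541e-04, -4.91289067e+01, -4.03133305e-01, -3.12529743e+01,
       -6.38213125e-02,  4.34953964e-02,  1.57193399e-04]), 'position': array([ 0.25812603, -0.59595208,  0.22144802]), 'tool_rot': array([ 1.9966619 ,  0.41593778, -1.99760779]), 'ft_force': array([-1.05587799,  0.23903148, -0.01314379]), 'torque': array([-0.03897184,  0.05570545, -0.00693153]), 'grip_width': 0.9983614460880473}
scene {'fx': 496.58199215549246, 'fy': 496.58199215549246, 'cx': 255.07080139284847, 'cy': 191.62495038628623, 'extrinsics': array([[ 0.86003257,  0.5102197 ,  0.00445392, -0.44057806],
       [ 0.33707317, -0.56157825, -0.75565306, -0.10183078],
       [-0.38304785,  0.65138754, -0.65495696,  1.75037584],
       [ 0.        ,  0.        ,  0.        ,  1.        ]])}
side {'fx': 428.0089454695101, 'fy': 428.0089454695101, 'cx': 249.71581950248844, 'cy': 192.66680705663452, 'extrinsics': array([[-0.9857287 , -0.16823157,  0.00608816,  0.49519607],
       [-0.09475404,  0.52457905, -0.84607239,  0.08667246],
       [ 0.13914237, -0.83457472, -0.53303325,  1.19115496],
       [ 0.        ,  0.        ,  0.        ,  1.        ]])}
{'fx': 297.3186396354542, 'fy': 297.3186396354542, 'cx': 255.79597375779616, 'cy': 188.73515736753728, 'hand_eye': array([[-6.86157044e-04, -2.79963905e-01,  9.60010282e-01,
        -1.63191993e-01],
       [ 9.99999468e-01, -9.31569146e-04,  4.43069153e-04,
        -3.04150956e-04],
       [ 7.70272588e-04,  9.60010075e-01,  2.79964396e-01,
        -7.58257439e-02],
       [ 0.00000000e+00,  0.00000000e+00,  0.00000000e+00,
         1.00000000e+00]])}
```

View pics/scene0.png

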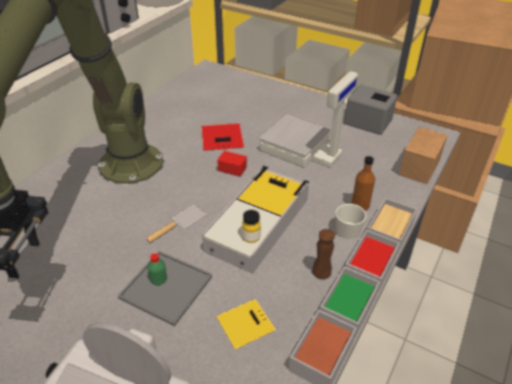

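View pics/side0.png

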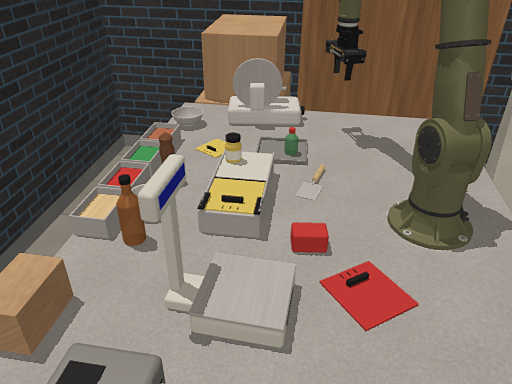

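The scene view shows the closed yellow lid on the station at about (275,190), the white board at (240,225) and the jar at (251,226). A smaller yellow lid lies loose on the table at (246,323), and a red one at (222,136). The lid meant is the one on the station: it is larger, not red, and over the well.

Run:
```python
from h import *
A={n:np.load(n+'0.npz') for n in ['scene','side']}
W={n:cloud(n,A[n]['d']) for n in A}
np.savez('W0.npz',**W)
im=A['scene']['im'][150:290,180:340];save('crop0',cv2.resize(im,None,fx=4,fy=4,interpolation=2))
im=A['side']['im'][110:250,180:340];save('crop0s',cv2.resize(im,None,fx=4,fy=4,interpolation=2))
for n,bx in [('scene',(195,160,315,270)),('side',(195,140,280,240))]:
    w=W[n][bx[1]:bx[3],bx[0]:bx[2]].reshape(-1,3)
    for lo,hi in [(.055,.085)]:
        p=w[(w[:,2]>lo)&(w[:,2]<hi)]
        r=cv2.minAreaRect(p[:,:2].astype(np.float32)*1000);print(n,len(p),r,np.median(p[:,2]))
for l in ['jar','lid','bottle','tray','scale','station','board','pan','press','rocker','lid_nose','station_lip','cheese','ham','spatula']:
  for n in ['scene','side']:
    try: r=ctrl.search_frame(n,l)
    except Exception as e: print(l,n,e); continue
    print(l,n,[(round(x['score'],2),np.round(x['extent']).astype(int).tolist()) for x in r[:3]])
print(ctrl.get_state()['time'])
```

```text
scene 4477 ((473.6669616699219, -28.154953002929688), (308.6544494628906, 373.82861328125), 0.7868900299072266) 0.06990381303185966
side 3734 ((538.9710693359375, -31.678390502929688), (165.23526000976562, 363.6973876953125), 0.8893492817878723) 0.07085282902707418
jar scene [(0.83, [243, 212, 263, 242])]
jar side [(0.85, [226, 133, 243, 164])]
lid scene [(0.78, [201, 125, 245, 153]), (0.65, [218, 302, 276, 348]), (0.57, [242, 173, 302, 215])]
lid side [(0.92, [322, 261, 416, 330]), (0.91, [204, 179, 265, 210]), (0.84, [194, 137, 226, 156])]
bottle scene [(0.57, [148, 254, 165, 284])]
bottle side [(0.74, [138, 154, 298, 348]), (0.55, [284, 129, 299, 156]), (0.18, [118, 175, 149, 248])]
tray scene [(0.65, [122, 251, 215, 327])]
tray side [(0.92, [258, 136, 309, 166]), (0.68, [117, 178, 146, 248])]
scale scene [(0.68, [259, 71, 356, 165])]
scale side [(0.76, [137, 153, 293, 348])]
station scene [(0.66, [202, 167, 306, 275]), (0.5, [150, 205, 206, 241])]
station side [(0.65, [197, 154, 274, 237])]
board scene [(0.85, [205, 166, 307, 273])]
board side [(0.62, [199, 153, 276, 234])]
pan s
[... 267 characters left out ...]
press side [(0.9, [197, 136, 227, 158]), (0.67, [204, 179, 264, 213]), (0.63, [318, 260, 418, 332])]
rocker scene [(0.85, [200, 163, 309, 277])]
rocker side []
lid_nose scene [(0.96, [217, 300, 278, 348]), (0.89, [240, 174, 299, 217]), (0.82, [203, 124, 243, 152])]
lid_nose side [(0.95, [320, 263, 418, 330]), (0.81, [204, 177, 267, 216]), (0.68, [197, 136, 226, 158])]
station_lip scene [(0.86, [203, 168, 308, 272])]
station_lip side [(0.85, [197, 152, 273, 239])]
cheese scene [(0.71, [216, 152, 249, 179])]
cheese side [(0.86, [291, 223, 329, 252])]
ham scene [(0.29, [203, 162, 308, 272])]
ham side []
spatula scene [(0.74, [148, 204, 205, 240])]
spatula side [(0.82, [293, 165, 325, 195])]
1.6
```

View pics/crop0.png

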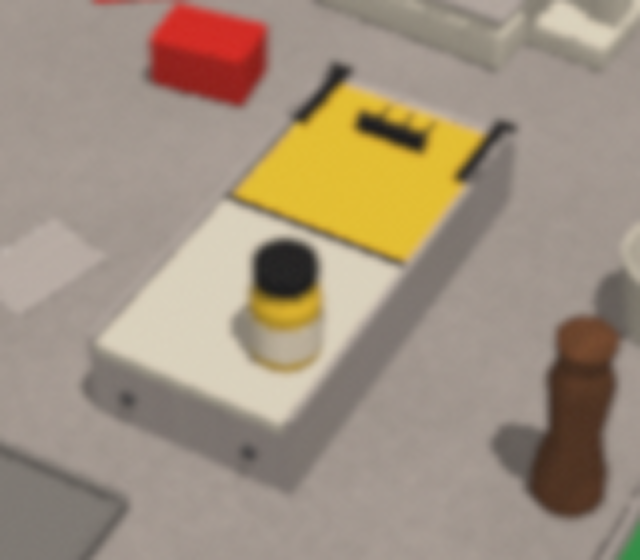

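View pics/crop0s.png

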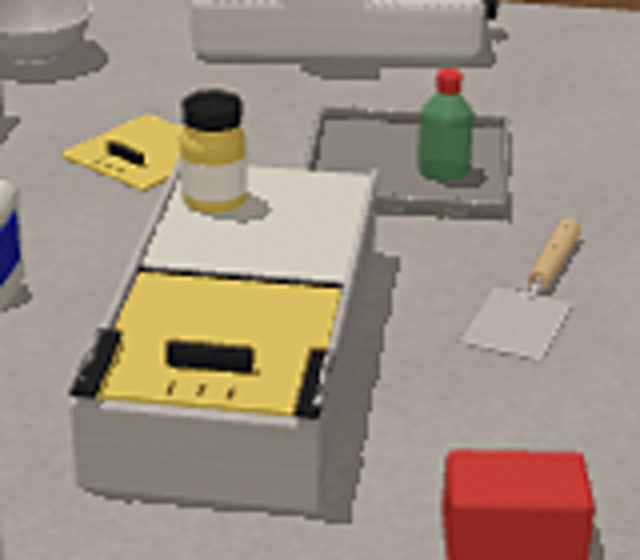

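Run:
```python
from h import *
W=np.load('W0.npz'); 
A={n:np.load(n+'0.npz') for n in ['scene','side']}
def rect(p,nm):
    p=p[:,:2]; best=None
    for a in np.deg2rad(np.arange(-20,20,.25)):
        q=p@np.array([[np.cos(a),-np.sin(a)],[np.sin(a),np.cos(a)]])
        lo=np.percentile(q,1,0);hi=np.percentile(q,99,0)
        ar=np.prod(hi-lo)
        if best is None or ar<best[0]: best=(ar,a,lo,hi)
    _,a,lo,hi=best;Rm=np.array([[np.cos(a),-np.sin(a)],[np.sin(a),np.cos(a)]])
    print(nm,len(p),'ang',np.rad2deg(a).round(2),'c',(Rm@((lo+hi)/2)*1000).round(1),'size',((hi-lo)*1000).round(1))
for n in W:
    w=W[n].reshape(-1,3)
    s=(w[:,0]>.44)&(w[:,0]<.66)&(w[:,1]>-.24)&(w[:,1]<.18)&(w[:,2]>.064)&(w[:,2]<.083)
    rect(w[s],n+' station')
    # yellow lid
    im=A[n]['im'].reshape(-1,3).astype(int)
    y=s&(im[:,0]>150)&(im[:,2]<110)&(im[:,1]>130)&(w[:,1]>-.06)
    rect(w[y],n+' lid'); print(np.median(w[y],0))
    k=s&(im.max(1)<70)
    print('black',np.round(w[k][:,:3],3)[::8].tolist()[:20])
    # cap of jar
    j=(w[:,0]>.44)&(w[:,0]<.66)&(w[:,1]>-.24)&(w[:,1]<.0)&(w[:,2]>.09)
    print('jar',np.percentile(w[j],[2,50,98],axis=0).round(3).tolist())
    t=j&(w[:,2]>np.percentile(w[j][:,2],98)-.006)
    print('jartop',w[t].min(0),w[t].max(0),t.sum())
    sc=(w[:,2]>.05)&(w[:,2]<.066)&(w[:,1]>.18)&(w[:,1]<.55)&(w[:,0]>.2)&(w[:,0]<.75)
    rect(w[sc],n+' pan')
    g=(im[:,1]>im[:,0]+20)&(im[:,1]>im[:,2]+5)&(w[:,1]<-.2)&(w[:,0]<.6)&(w[:,2]>.01)
    print('bottle',g.sum(),np.percentile(w[g],[2,50,98],axis=0).round(3).tolist())
```

```text
scene station 4165 ang 0.75 c [544.2 -34.2] size [163.4 350.8]
scene lid 1456 ang -0.5 c [540.   49.9] size [146.4 158. ]
[0.54248907 0.03730806 0.06978475]
black [[0.464, 0.132, 0.08], [0.466, 0.12, 0.076], [0.473, 0.091, 0.079], [0.522, 0.088, 0.081], [0.532, 0.081, 0.082], [0.55, 0.087, 0.082], [0.611, 0.125, 0.077], [0.611, 0.111, 0.078], [0.612, 0.075, 0.077]]
jar [[0.568, -0.173, 0.092], [0.594, -0.161, 0.133], [0.613, -0.129, 0.157]]
jartop [ 0.56375318 -0.17086811  0.15151633] [ 0.61015733 -0.12502916  0.16052412] 169
scene pan 1665 ang -2.5 c [484.5 382.1] size [253.  189.6]
bottle 340 [[0.408, -0.382, 0.013], [0.433, -0.373, 0.055], [0.445, -0.349, 0.079]]
side station 3500 ang 1.25 c [538.3 -28.8] size [162.2 348.2]
side lid 1423 ang 0.0 c [537.3  54.3] size [144.4 158.9]
[0.53535628 0.04790764 0.07068632]
black [[0.614, -0.027, 0.071], [0.59, -0.028, 0.07], [0.566, -0.029, 0.072], [0.54, -0.032, 0.07], [0.513, -0.031, 0.069], [0.486, -0.028, 0.074], [0.463, -0.03, 0.072], [0.61, 0.08, 0.08], [0.602, 0.079, 0.077], [0.607, 0.093, 0.078], [0.56, 0.093, 0.081], [0.601, 0.104, 0.079], [0.543, 0.094, 0.08], [0.519, 0.093, 0.082], [0.603, 0.107, 0.078], [0.546, 0.096, 0.077], [0.521, 0.097, 0.081], [0.463, 0.084, 0.079], [0.557, 0.093, 0.071], [0.535, 0.092, 0.073]]
jar [[0.557, -0.161, 0.092], [0.579, -0.128, 0.129], [0.604, -0.118, 0.158]]
jartop [ 0.56093121 -0.17179326  0.15177134] [ 0.60468699 -0.11924418  0.1584943 ] 91
side pan 6279 ang -2.0 c [473.1 330.7] size [247.  298.7]
bottle 245 [[0.393, -0.358, 0.012], [0.413, -0.342, 0.047], [0.435, -0.331, 0.08]]
```

```bash
cat >> h.py <<'E'
def go(target,yaw_y=None):
    """print tool-axis shift (units of 25mm) to target and yaw units so tool y points at world angle yaw_y(deg)"""
    s=ctrl.get_state();Rm=R.from_rotvec(s['tool_rot']).as_matrix();p=s['position']
    d=Rm.T@(np.array(target)-p)/.025
    y=Rm[:,1];a=np.rad2deg(np.arctan2(y[1],y[0]))
    print('t',round(s['time'],2),'pos',p.round(4),'toolx',Rm[:,0].round(3),'y ang',a.round(2),'w',round(s['grip_width'],3),'F',s['ft_force'].round(1))
    print('dp total',d.round(2))
    if yaw_y is not None:
        dy=(yaw_y-a+90)%180-90; print('world yaw need',dy.round(2),'-> tool yaw units',(-dy/6).round(2))
E
python3 - <<'E'
from h import *
go([0.585,-0.147,0.25],0)
s=ctrl.get_state();print(R.from_rotvec(s['tool_rot']).as_matrix().round(3))
im,d=ctrl.get_image('wrist');save('w0',im)
E
```

```text
t 1.6 pos [ 0.2584 -0.5965  0.2226] toolx [ 0. -0. -1.] y ang -66.58 w 1.002 F [-0.1 -0.7 -0.5]
dp total [ -1.1  -11.3  -19.14]
world yaw need 66.58 -> tool yaw units -11.1
[[ 0.     0.398 -0.918]
 [-0.    -0.918 -0.398]
 [-1.     0.     0.   ]]
```

View pics/w0.png

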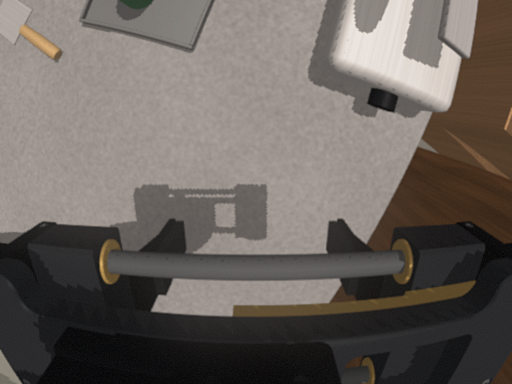

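Run:
```python
from h import *
W=np.load('W0.npz')
A={n:np.load(n+'0.npz') for n in ['scene','side']}
im=A['scene']['im'][240:330,110:225];save('tray0',cv2.resize(im,None,fx=6,fy=6,interpolation=2))
for n,pts in [('scene',[(149,254),(212,281),(173,321),(121,294)]),('side',[(262,138),(307,140),(307,163),(259,160)])]:
    c=ctrl.camera_info(n);E=np.array(c['extrinsics']);Ri=E[:3,:3].T;o=-Ri@E[:3,3]
    P=[]
    for u,v in pts:
        r=Ri@np.array([(u-c['cx'])/c['fx'],(v-c['cy'])/c['fy'],1]);t=(.016-o[2])/r[2];P.append(o+t*r)
    P=np.array(P);print(n,P.round(3).tolist(),P.mean(0).round(3))
# scale pan per-camera: restricted
for n in W:
    w=W[n].reshape(-1,3);m=(w[:,2]>.054)&(w[:,2]<.066)&(w[:,1]>.24)&(w[:,1]<.5)&(w[:,0]>.3)&(w[:,0]<.62)
    print(n,cv2.minAreaRect(w[m][:,:2].astype(np.float32)*1000),np.median(w[m][:,2]),np.percentile(w[m],[1,99],axis=0).round(3).tolist())
    for k in range(-1,0):
        pass
```

```text
scene [[0.347, -0.309, 0.016], [0.554, -0.298, 0.016], [0.542, -0.452, 0.016], [0.374, -0.455, 0.016]] [ 0.454 -0.378  0.016]
side [[0.53, -0.439, 0.016], [0.361, -0.452, 0.016], [0.351, -0.268, 0.016], [0.515, -0.261, 0.016]] [ 0.439 -0.355  0.016]
scene ((487.2499694824219, 384.3421630859375), (201.22109985351562, 263.8861083984375), 87.15641021728516) 0.059745682808857836 [[0.358, 0.289, 0.054], [0.605, 0.479, 0.065]]
side ((481.5394287109375, 385.2377014160156), (194.08021545410156, 260.7763366699219), 87.81346130371094) 0.06051361078696227 [[0.353, 0.295, 0.056], [0.589, 0.482, 0.063]]
```

View pics/tray0.png

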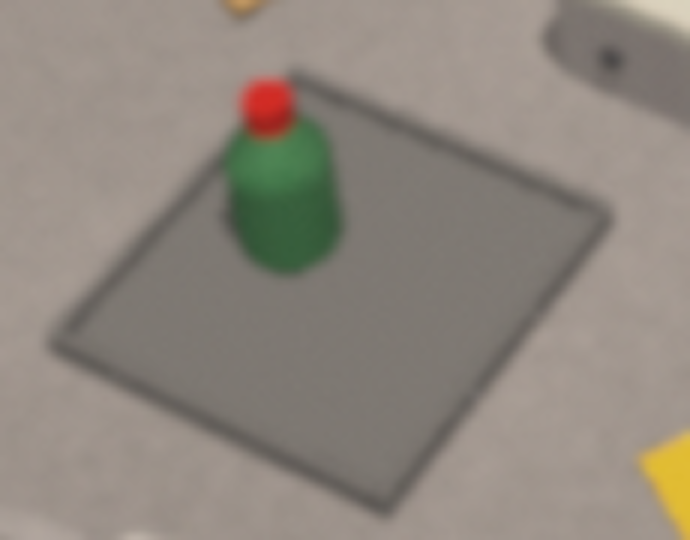

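{"op": "servo_tool", "data": {
  "dp": [
    [-0.4,-0.8,-1],
    [-0.4,-0.8,-1],
    [-0.4,-0.9,-1],
    [-0.2,-0.9,-1],
    [0,-0.9,-1]
  ],
  "yaw": [0,0,0,0,0]
}}

```text
time: 2.15
position: [0.3312, -0.4473, 0.2588]
tool_rot: [1.997, 0.411, -1.995]
ft_force: [1.3, 0.8, -0.5]
grip_width: 1.003
```

```bash
cat >> h.py <<'E'
def wcloud(nm=None):
    s=ctrl.get_state(); im,d=ctrl.get_image('wrist')
    c=ctrl.camera_info('wrist'); v,u=np.mgrid[0:384,0:512]
    x=(u-c['cx'])/c['fx'];y=(v-c['cy'])/c['fy'];th=np.hypot(x,y);k=np.where(th>1e-6,np.tan(np.minimum(th,1.5))/np.maximum(th,1e-9),1)
    P=np.stack([x*k*d,y*k*d,d],-1);H=np.array(c['hand_eye']);T=P@H[:3,:3].T+H[:3,3]
    W=T@R.from_rotvec(s['tool_rot']).as_matrix().T+s['position'];W[d<=0]=np.nan
    if nm: save(nm,im);np.savez(nm+'.npz',im=im,W=W)
    return im,W,s
def wproj(p,s):
    c=ctrl.camera_info('wrist');H=np.linalg.inv(np.array(c['hand_eye']))
    q=(np.atleast_2d(p)-s['position'])@R.from_rotvec(s['tool_rot']).as_matrix();q=q@H[:3,:3].T+H[:3,3]
    r=np.hypot(q[:,0],q[:,1]);th=np.arctan2(r,q[:,2])
    return np.stack([c['cx']+c['fx']*th*q[:,0]/r,c['cy']+c['fy']*th*q[:,1]/r],-1)
def wray(u,v,z,s):
    """pixel -> world point on plane z"""
    c=ctrl.camera_info('wrist');H=np.array(c['hand_eye']);uv=np.atleast_2d(np.stack([u,v],-1)).astype(float)
    a=(uv-[c['cx'],c['cy']])/[c['fx'],c['fy']];th=np.hypot(a[:,0],a[:,1]);k=np.sin(th)/np.maximum(th,1e-9)
    r=np.c_[a*k[:,None],np.cos(th)]@H[:3,:3].T
    M=R.from_rotvec(s['tool_rot']).as_matrix();r=r@M.T;o=M@H[:3,3]+s['position']
    return o+r*((z-o[2])/r[:,2])[:,None]
E
python3 - <<'E'
from h import *
im,W,s=wcloud('w1'); print(s['time'],s['position'])
g=(im[...,1].astype(int)>im[...,0]+20)&(im[...,1].astype(int)>im[...,2]+5)
print('bottle',np.percentile(W[g],[2,50,98],axis=0).round(3).tolist())
E
```

```text
2.15 [ 0.33116179 -0.4472834   0.25879916]
bottle [[nan, nan, nan], [nan, nan, nan], [nan, nan, nan]]
```

View pics/w1.png

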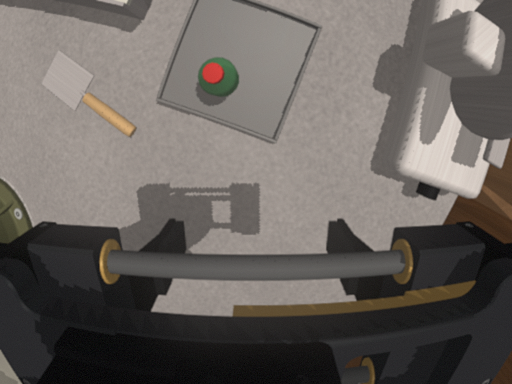

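Wrist view: the tray has corners at (158,100), (275,141) and (321,28). The bottle cap is at (212,73).

Run:
```python
from h import *
s=ctrl.get_state()
c=wray([158,275,321],[100,141,28],.016,s);print(c.round(4))
print('center',((c[0]+c[2])/2).round(4),np.linalg.norm(c[1]-c[0]),np.linalg.norm(c[2]-c[1]),np.rad2deg(np.arctan2(*(c[2]-c[1])[[1,0]])))
print('cap',wray([212],[73],.095,s))
go([0.585,-0.147,0.25],0)
```

```text
[[ 0.3598 -0.2807  0.016 ]
 [ 0.3701 -0.4541  0.016 ]
 [ 0.5424 -0.4467  0.016 ]]
center [ 0.4511 -0.3637  0.016 ] 0.17369571598665678 0.17244306576291896 2.457500382944009
cap [[ 0.41840445 -0.35194892  0.095     ]]
t 2.2 pos [ 0.3353 -0.441   0.2587] toolx [ 0.003  0.002 -1.   ] y ang -66.13 w 1.0 F [ 2.1  5.3 -0.1]
dp total [  0.41  -6.71 -13.89]
world yaw need 66.13 -> tool yaw units -11.02
```

{"op": "servo_tool", "data": {
  "dp": [
    [0,-0.5,-1],
    [0,-0.5,-1],
    [0,-0.5,-1],
    [0,-0.5,-1],
    [0,-0.5,-1]
  ],
  "yaw": [0,0,0,0,0]
}}

```text
time: 2.7
position: [0.4208, -0.3404, 0.2577]
tool_rot: [1.996, 0.413, -1.996]
ft_force: [0.4, -0.2, 0.2]
grip_width: 0.999
```

{"op": "servo_tool", "data": {
  "dp": [
    [0,-0.5,-1],
    [0,-0.5,-1],
    [0,-0.5,-0.6],
    [0,-0.5,-0.4],
    [0,-0.2,0]
  ],
  "yaw": [0,0,0,0,0]
}}

```text
time: 3.2
position: [0.4679, -0.2588, 0.2576]
tool_rot: [1.995, 0.417, -1.994]
ft_force: [0.3, -0.3, -0.2]
grip_width: 0.996
```

Run:
```python
from h import *
im,W,s=wcloud('w2'); go([0.585,-0.147,0.25])
```

```text
t 3.25 pos [ 0.4669 -0.2594  0.2577] toolx [-0.  0. -1.] y ang -66.46 w 0.999 F [0.2 0.5 0.8]
dp total [ 0.3  -2.24 -6.13]
```

View pics/w2.png

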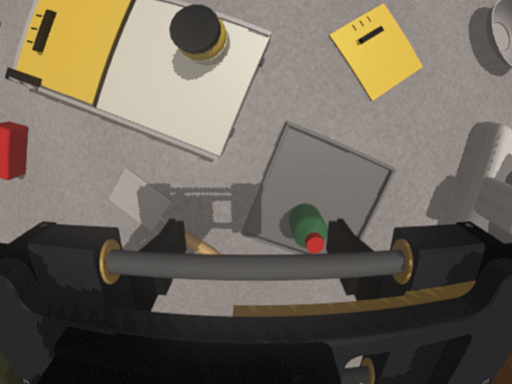

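Wrist view: the jar cap is centred at about (196,30). The board's end corners are at (270,33) and (218,156), and the tray corners at (288,122), (393,170) and (246,233).

Run:
```python
from h import *
s=ctrl.get_state()
print('cap',wray([196],[30],.155,s))
print('stn end',wray([270,218],[33,156],.076,s).round(4).tolist())
print('lip ends',wray([134,95],[0,105],.071,s).round(4).tolist())
c=wray([288,393,246],[122,170,233],.016,s);print(c.round(4).tolist(),((c[1]+c[2])/2).round(4))
print('bottle',wray([315],[243],.095,s))
g=np.load('w2.npz');print(np.isfinite(g['W']).mean())
```

```text
cap [[ 0.57910127 -0.15229875  0.155     ]]
stn end [[0.6202, -0.2102, 0.076], [0.4632, -0.2121, 0.076]]
lip ends [[0.6062, -0.0338, 0.071], [0.4631, -0.0359, 0.071]]
[[0.532, -0.2786, 0.016], [0.5369, -0.4534, 0.016], [0.3589, -0.2902, 0.016]] [ 0.4479 -0.3718  0.016 ]
bottle [[ 0.4141236 -0.3620686  0.095    ]]
0.9915262858072916
```

Run:
```python
from h import *
g=np.load('w2.npz');W=g['W'];m=W[...,2]>.148
m[200:]=False
p=W[m];p=p[(p[:,0]>.52)&(p[:,1]<-.1)];print(len(p),p.min(0),p.max(0),p.mean(0))
b=W[40:150,110:215].reshape(-1,3);print('board z',np.median(b[:,2]))
go([0.581,-0.150,0.200])
```

```text
1929 [ 0.55872723 -0.1709533   0.1481044 ] [ 0.60547688 -0.12524888  0.15835198] [ 0.58126181 -0.14930447  0.15576849]
board z nan
t 3.25 pos [ 0.4669 -0.2594  0.2577] toolx [-0.  0. -1.] y ang -66.46 w 0.999 F [0.2 0.5 0.8]
dp total [ 2.3  -2.19 -5.93]
```

{"op": "servo_tool", "data": {
  "dp": [
    [0.2,-0.4,-1],
    [0.4,-0.4,-1],
    [0.5,-0.4,-1],
    [0.5,-0.4,-1],
    [0.5,-0.4,-1]
  ],
  "yaw": [0,0,0,0,0]
}}

```text
time: 3.75
position: [0.5619, -0.1667, 0.2046]
tool_rot: [1.997, 0.41, -1.998]
ft_force: [-0.8, -0.8, 0.2]
grip_width: 0.999
```

{"op": "servo_tool", "data": {
  "dp": [
    [0.3,-0.2,-0.7],
    [0,0,-0.23],
    [0,0,0],
    [0,0,0],
    [0,0,0]
  ],
  "yaw": [0,0,0,0,0]
}}

```text
time: 4.25
position: [0.5808, -0.1533, 0.1982]
tool_rot: [1.998, 0.41, -1.997]
ft_force: [-0.1, -0.1, 0.4]
grip_width: 1.003
```

Run:
```python
from h import *
im,W,s=wcloud('w3'); go([0.5815,-0.149,0.104])
```

```text
t 4.3 pos [ 0.5808 -0.153   0.1982] toolx [ 0.001 -0.001 -1.   ] y ang -66.7 w 0.999 F [-0.6  0.3 -0. ]
dp total [ 3.77 -0.14 -0.09]
```

View pics/w3.png

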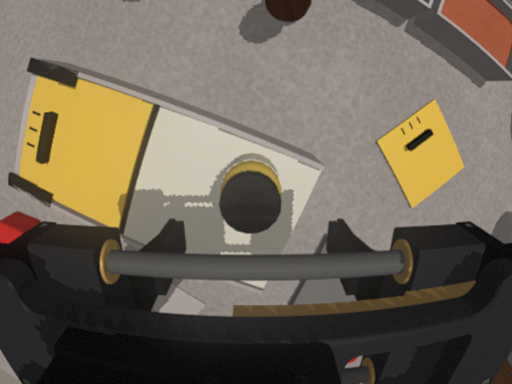

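Run:
```python
from h import *
g=np.load('w3.npz');W=g['W'];m=(W[...,2]>.150)&(W[...,2]<.16)
p=W[m];print(len(p),p.min(0),p.max(0),p.mean(0))
s=ctrl.get_state();print(wray([250],[202],.155,s))
print('lip ends',wray([155,121],[105,228],.071,s).round(4).tolist(),'end',wray([322],[165],.076,s))
print('lid',wray([40,22,155,121],[138,112,105,225],.07,s).round(4).tolist())
m=(W[...,2]>.064)&(W[...,2]<.083);p=W[m];print(cv2.minAreaRect(p[:,:2].astype(np.float32)*1000))
```

```text
2967 [ 0.48445947 -0.6512839   0.15003441] [ 0.60511414 -0.12424744  0.15893695] [ 0.5828838  -0.14938893  0.15582983]
[[ 0.58417    -0.14676184  0.155     ]]
lip ends [[0.6131, -0.0294, 0.071], [0.4687, -0.0329, 0.071]] end [[ 0.62266258 -0.20676716  0.076     ]]
lid [[0.529, 0.104, 0.07], [0.5496, 0.1438, 0.07], [0.613, -0.0291, 0.07], [0.4718, -0.0317, 0.07]]
((538.1763305664062, -32.90361022949219), (165.6866912841797, 357.50543212890625), 0.9170185327529907)
```

{"op": "servo_tool", "data": {
  "dp": [
    [1,-0.1,-0.1],
    [1,0,0],
    [1,0,0],
    [0.8,0,0],
    [0,0,0]
  ],
  "yaw": [0,0,0,0,0]
}}

```text
time: 4.8
position: [0.58, -0.1486, 0.0998]
tool_rot: [1.993, 0.415, -2.003]
ft_force: [-0.8, -1.2, 0.5]
grip_width: 1.003
```

{"op": "servo_tool", "data": {
  "dp": [
    [0,0,0],
    [0,0,0],
    [0,0,0],
    [0,0,0],
    [0,0,0]
  ],
  "yaw": [0,0,0,0,0],
  "fingers": 0,
  "grip_force": 20
}}

```text
time: 5.3
position: [0.5829, -0.1482, 0.1032]
tool_rot: [1.997, 0.413, -1.995]
ft_force: [0.4, -0.8, 0.2]
grip_width: 0.631
```

{"op": "servo_tool", "data": {
  "dp": [
    [0,0,0],
    [0,0,0],
    [-0.4,0,0],
    [-0.8,0,0],
    [-0.8,0,0]
  ],
  "yaw": [0,0,0,0,0]
}}

```text
time: 5.8
position: [0.5819, -0.148, 0.1526]
tool_rot: [1.995, 0.415, -1.998]
ft_force: [0.2, -0.7, -2.5]
grip_width: 0.588
```

Run:
```python
from h import *
go([0.498,-0.370,0.15])
```

```text
t 5.8 pos [ 0.5819 -0.148   0.1526] toolx [-0.002  0.001 -1.   ] y ang -66.57 w 0.588 F [ 0.2 -0.7 -2.5]
dp total [0.11 6.81 6.61]
```

{"op": "servo_tool", "data": {
  "dp": [
    [-0.1,0.6,0.6],
    [0,0.9,0.9],
    [0,0.9,0.9],
    [0,0.9,0.9],
    [0,0.9,0.9]
  ],
  "yaw": [0,0,0,0,0]
}}

```text
time: 6.3
position: [0.5271, -0.2873, 0.1551]
tool_rot: [1.996, 0.414, -1.997]
ft_force: [0.3, 0.8, -2.6]
grip_width: 0.584
```

{"op": "servo_tool", "data": {
  "dp": [
    [0,0.9,0.9],
    [0,0.8,0.7],
    [0.3,0.6,0.5],
    [0.6,0.3,0.3],
    [0.6,0,0]
  ],
  "yaw": [0,0,0,0,0]
}}

```text
time: 6.8
position: [0.4977, -0.3708, 0.1158]
tool_rot: [1.997, 0.412, -1.999]
ft_force: [-0.4, 0.1, -3.3]
grip_width: 0.588
```

Run:
```python
from h import *
im,W,s=wcloud('w4');im,d=ctrl.get_image('scene');save('s4',cv2.resize(im[200:350,100:300],None,fx=4,fy=4,interpolation=2)); go([0.498,-0.370,0.038])
print('jar',ctrl.search_frame('scene','jar'))
```

```text
t 6.9 pos [ 0.4974 -0.3667  0.1135] toolx [-0.005  0.005 -1.   ] y ang -66.49 w 0.588 F [-0.4 -0.1 -2.1]
dp total [3.02 0.15 0.02]
jar [{'extent': [261.8, 71.5, 357.9, 169.1], 'score': 0.58}, {'extent': [169.9, 242.9, 187.0, 280.5], 'score': 0.49}, {'extent': [147.7, 275.2, 170.4, 285.6], 'score': 0.49}]
```

View pics/w4.png

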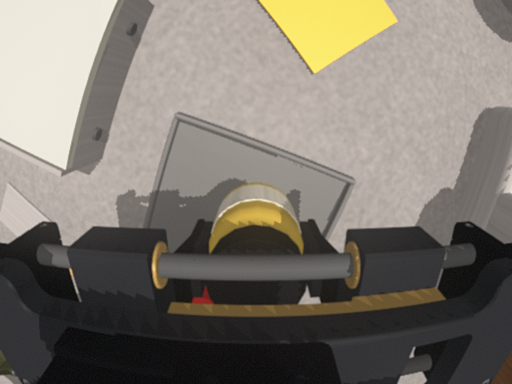

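View pics/s4.png

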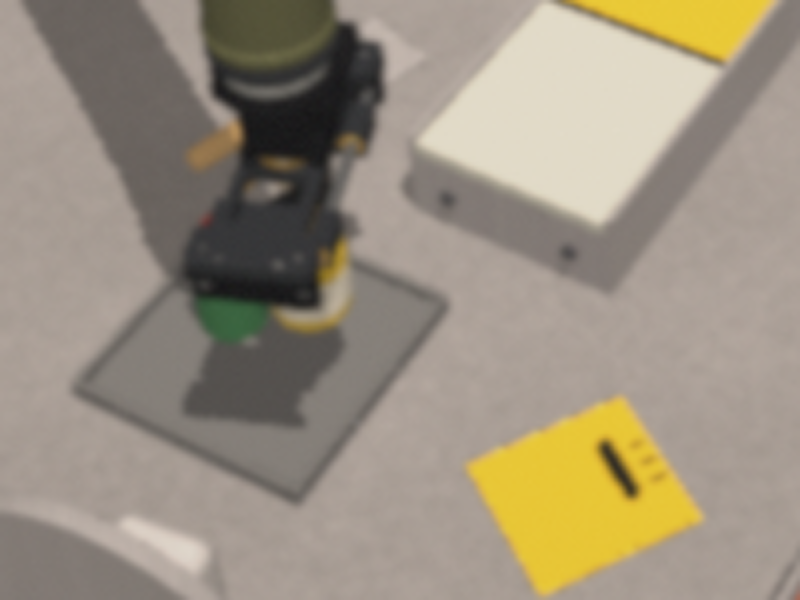

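{"op": "servo_tool", "data": {
  "dp": [
    [0.6,0.05,0.2],
    [0.8,0,0.1],
    [0.8,0,0],
    [0.5,0,0],
    [0.2,0,0]
  ],
  "yaw": [0,0,0,0,0]
}}

```text
time: 7.45
position: [0.4918, -0.3727, 0.0433]
tool_rot: [1.995, 0.417, -1.998]
ft_force: [0.1, -0.7, -3.2]
grip_width: 0.59
```

Run:
```python
from h import *
go([0.490,-0.370,0.038])
```

```text
t 7.45 pos [ 0.4918 -0.3727  0.0433] toolx [-0.002  0.002 -1.   ] y ang -66.52 w 0.59 F [ 0.1 -0.7 -3.2]
dp total [ 0.21 -0.13  0.02]
```

{"op": "servo_tool", "data": {
  "dp": [
    [0.1,-0.1,0],
    [0.07,0,0],
    [0,0,0],
    [0,0,0],
    [0,0,0]
  ],
  "yaw": [0,0,0,0,0]
}}

```text
time: 7.95
position: [0.4917, -0.3719, 0.0414]
tool_rot: [1.997, 0.413, -1.995]
ft_force: [0.7, 0.3, -1.9]
grip_width: 0.589
```

{"op": "servo_tool", "data": {
  "dp": [
    [0.08,0,0],
    [0.04,0,0],
    [0,0,0],
    [0,0,0],
    [0,0,0]
  ],
  "yaw": [0,0,0,0,0]
}}

```text
time: 8.45
position: [0.4915, -0.3716, 0.038]
tool_rot: [1.996, 0.414, -1.996]
ft_force: [-0.5, 0.5, 0.6]
grip_width: 0.588
```

Contact with the tray floor; release.

{"op": "servo_tool", "data": {
  "dp": [
    [0,0,0],
    [0,0,0],
    [0,0,0],
    [-0.2,0,0],
    [-0.8,0,0]
  ],
  "yaw": [0,0,0,0,0],
  "fingers": 0.8
}}

```text
time: 8.95
position: [0.4899, -0.3705, 0.0611]
tool_rot: [1.995, 0.418, -2.001]
ft_force: [-0.1, 0.3, 0.3]
grip_width: 0.793
```

{"op": "servo_tool", "data": {
  "dp": [
    [-1,0,0],
    [-1,0,0],
    [-1,0,0],
    [-1,0,0],
    [-1,0,-0.5]
  ],
  "yaw": [0,0,0,0,0]
}}

```text
time: 9.45
position: [0.5014, -0.3681, 0.1894]
tool_rot: [1.997, 0.41, -1.999]
ft_force: [-0.5, -0.3, 0.9]
grip_width: 0.801
```

Run:
```python
from h import *
im,W,s=wcloud('w5'); go([0.54,0.11,0.15],0)
```

```text
t 9.5 pos [ 0.5067 -0.3668  0.1944] toolx [ 0.008 -0.004 -1.   ] y ang -66.53 w 0.793 F [3.  0.4 2.5]
dp total [  1.7  -16.98  -8.81]
world yaw need 66.53 -> tool yaw units -11.09
```

View pics/w5.png

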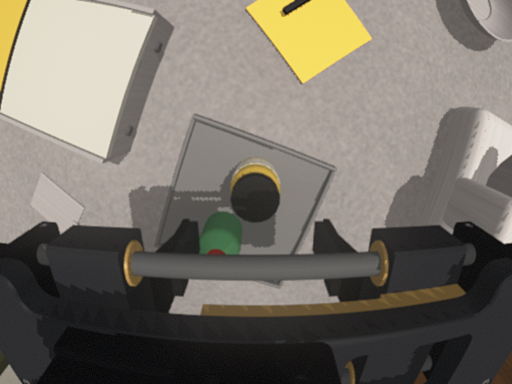

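```bash
cat >> h.py <<'E'
def plan(target,yaw_y,n,ny=None):
    s=ctrl.get_state();p=s['position'];M=R.from_rotvec(s['tool_rot']).as_matrix()
    a=np.rad2deg(np.arctan2(M[1,1],M[0,1]));dy=(yaw_y-a+90)%180-90
    ny=ny or n;d=(np.array(target)-p)/n
    for i in range(n):
        t=np.deg2rad(a)
        y=np.array([np.cos(t),np.sin(t),0]);x=np.array([0,0,-1.]);z=np.cross(x,y)
        k=dy/ny if i<ny else 0
        print([round(float(d@q)/.025,2) for q in (x,y,z)],round(-k/6,2)); a+=k
E
python3 - <<'E'
from h import *
plan([0.538,0.111,0.16],1,20,14)
E
```

```text
[0.07, -0.85, -0.44] -0.8
[0.07, -0.81, -0.51] -0.8
[0.07, -0.77, -0.57] -0.8
[0.07, -0.72, -0.64] -0.8
[0.07, -0.66, -0.69] -0.8
[0.07, -0.6, -0.75] -0.8
[0.07, -0.53, -0.8] -0.8
[0.07, -0.46, -0.84] -0.8
[0.07, -0.39, -0.87] -0.8
[0.07, -0.32, -0.9] -0.8
[0.07, -0.24, -0.93] -0.8
[0.07, -0.16, -0.94] -0.8
[0.07, -0.08, -0.95] -0.8
[0.07, -0.0, -0.96] -0.8
[0.07, 0.08, -0.95] 0.0
[0.07, 0.08, -0.95] 0.0
[0.07, 0.08, -0.95] 0.0
[0.07, 0.08, -0.95] 0.0
[0.07, 0.08, -0.95] 0.0
[0.07, 0.08, -0.95] 0.0
```

{"op": "servo_tool", "data": {
  "dp": [
    [0,-0.85,-0.45],
    [0,-0.8,-0.5],
    [0,-0.75,-0.55],
    [0,-0.7,-0.65],
    [0,-0.65,-0.7]
  ],
  "yaw": [-0.8,-0.8,-0.8,-0.8,-0.8],
  "fingers": 0,
  "grip_force": 20
}}

```text
time: 10.0
position: [0.5117, -0.2472, 0.188]
tool_rot: [1.73, 0.763, -1.729]
ft_force: [1.2, 0.2, 0.1]
grip_width: 0.427
```

{"op": "servo_tool", "data": {
  "dp": [
    [0,-0.6,-0.75],
    [0,-0.55,-0.8],
    [0,-0.45,-0.85],
    [0,-0.4,-0.9],
    [0,-0.3,-0.9]
  ],
  "yaw": [-0.8,-0.8,-0.8,-0.8,-0.8]
}}

```text
time: 10.5
position: [0.5206, -0.1267, 0.188]
tool_rot: [1.441, 1.04, -1.441]
ft_force: [1.2, -0.5, 0.1]
grip_width: 0.025
```

{"op": "servo_tool", "data": {
  "dp": [
    [0,-0.25,-0.9],
    [0,-0.15,-0.95],
    [0,-0.1,-0.95],
    [0,0,-0.95],
    [0,0,-0.95]
  ],
  "yaw": [-0.8,-0.8,-0.8,-0.8,0]
}}

```text
time: 11.0
position: [0.5267, -0.0083, 0.188]
tool_rot: [1.2, 1.215, -1.199]
ft_force: [0.1, -0.3, 0.9]
grip_width: 0.008
```

{"op": "servo_tool", "data": {
  "dp": [
    [0,0,-0.9],
    [0,0,-0.6],
    [0,0,-0.3],
    [0,0,0],
    [0,0,0]
  ],
  "yaw": [0,0,0,0,0]
}}

```text
time: 11.5
position: [0.5262, 0.0347, 0.1878]
tool_rot: [1.201, 1.213, -1.202]
ft_force: [-0.7, -0.2, -0.5]
grip_width: 0.004
```

Run:
```python
from h import *
im,W,s=wcloud('w6'); go([0.538,0.111,0.12],1)
```

```text
t 11.55 pos [0.5262 0.0343 0.1877] toolx [-0.    -0.001 -1.   ] y ang 0.54 w 0.008 F [-0.7 -0.6  0.3]
dp total [ 2.71  0.5  -3.06]
world yaw need 0.46 -> tool yaw units -0.08
```

View pics/w6.png

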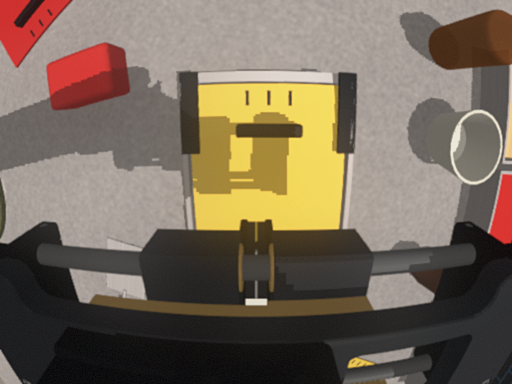

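Wrist view: the rib is at (268,130) and the three press marks at (247/268/290, 97), with the rails at u≈188 and 346. This is the large yellow lid in the station.

Run:
```python
from h import *
s=ctrl.get_state()
print('marks',wray([247,268,290],[97,97,97],.07,s).round(4).tolist())
print('rib top L,R tail/nose mid',wray([236,302,269],[130,130,130],.086,s).round(4).tolist())
print('rib tail edge',wray([237,301],[124,124],.086,s).round(4).tolist())
print('rails far ends',wray([179,197,338,356],[72,72,73,73],.079,s).round(4).tolist())
print('rails inner near end',wray([199,337],[153,153],.079,s).round(4).tolist())
W=np.load('w6.npz')['W']
m=(W[...,2]>.081)&(W[...,2]<.09);m[200:]=False;p=W[m];p=p[(abs(p[:,0]-.54)<.05)&(abs(p[:,1]-.09)<.05)];print('rib cloud',len(p),np.percentile(p,[3,50,97],axis=0).round(4).tolist())
m=(W[...,2]>.06)&(W[...,2]<.095);m[225:]=False;p=W[m];print(cv2.minAreaRect(p[:,:2].astype(np.float32)*1000),p[:,1].max())
```

```text
marks [[0.5162, 0.1177, 0.07], [0.5357, 0.1179, 0.07], [0.5563, 0.1184, 0.07]]
rib top L,R tail/nose mid [[0.507, 0.0878, 0.086], [0.566, 0.0887, 0.086], [0.5364, 0.0881, 0.086]]
rib tail edge [[0.5079, 0.0932, 0.086], [0.5649, 0.0941, 0.086]]
rails far ends [[0.4538, 0.1423, 0.079], [0.4708, 0.1414, 0.079], [0.5997, 0.143, 0.079], [0.6174, 0.1445, 0.079]]
rails inner near end [[0.4717, 0.0659, 0.079], [0.6018, 0.0674, 0.079]]
rib cloud 900 [[0.5088, 0.0821, 0.0852], [0.5355, 0.0881, 0.0868], [0.564, 0.0936, 0.0882]]
((661.3313598632812, 109.80650329589844), (252.69688415527344, 416.3961486816406), 88.68817138671875) 0.2338662343822195
```

{"op": "servo_tool", "data": {
  "dp": [
    [0.3,0.1,-0.8],
    [0.7,0.1,-0.9],
    [0.8,0.1,-0.8],
    [0.9,0.1,-0.4],
    [0.9,0,-0.13]
  ],
  "yaw": [-0.06,0,0,0,0]
}}

```text
time: 12.05
position: [0.5354, 0.112, 0.0971]
tool_rot: [1.197, 1.217, -1.196]
ft_force: [-0.5, -0.8, 0.1]
grip_width: 0.005
```

{"op": "servo_tool", "data": {
  "dp": [
    [0.5,0,0],
    [0.2,0,0],
    [0,0,0],
    [0,0,0],
    [0,0,0]
  ],
  "yaw": [0,0,0,0,0]
}}

```text
time: 12.55
position: [0.5358, 0.1113, 0.0814]
tool_rot: [1.198, 1.215, -1.196]
ft_force: [0.0, 0.2, 1.0]
grip_width: 0.005
```

Run:
```python
from h import *
im,W,s=wcloud('w7'); go([0.536,0.110,0.066],0.9)
```

```text
t 12.6 pos [0.5357 0.1114 0.0813] toolx [ 0.002 -0.    -1.   ] y ang 0.95 w 0.008 F [ 0.6  0.1 -0. ]
dp total [0.61 0.01 0.05]
world yaw need -0.05 -> tool yaw units 0.01
```

View pics/w7.png

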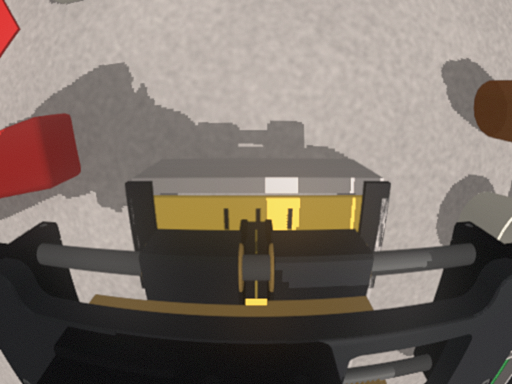

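{"op": "servo_tool", "data": {
  "dp": [
    [0.35,0,0],
    [0.1,0,0],
    [0.08,0,0],
    [0.08,0,0],
    [0,0,0]
  ],
  "yaw": [0,0,0,0,0]
}}

```text
time: 13.1
position: [0.5349, 0.1116, 0.0657]
tool_rot: [1.196, 1.217, -1.197]
ft_force: [-1.8, -0.3, 5.4]
grip_width: 0.006
```

{"op": "servo_tool", "data": {
  "dp": [
    [0,0,0.2],
    [0,0,0.2],
    [0,0,0.2],
    [0,0,0.2],
    [0,0,0]
  ],
  "yaw": [0,0,0,0,0]
}}

```text
time: 13.6
position: [0.5366, 0.096, 0.0671]
tool_rot: [1.201, 1.219, -1.19]
ft_force: [-0.6, 7.1, 8.0]
grip_width: 0.001
```

Run:
```python
from h import *
im,d=ctrl.get_image('side');save('d8',cv2.resize(im[110:250,180:340],None,fx=4,fy=4,interpolation=2)); go([0.536,0.110,0.066],0.9)
im,d=ctrl.get_image('scene');save('s8',cv2.resize(im[150:290,180:340],None,fx=4,fy=4,interpolation=2))
```

```text
t 13.65 pos [0.5366 0.096  0.067 ] toolx [ 0.004  0.005 -1.   ] y ang 1.11 w 0.007 F [-1.1  6.7  8.1]
dp total [ 0.04 -0.01 -0.56]
world yaw need -0.21 -> tool yaw units 0.03
```

View pics/d8.png

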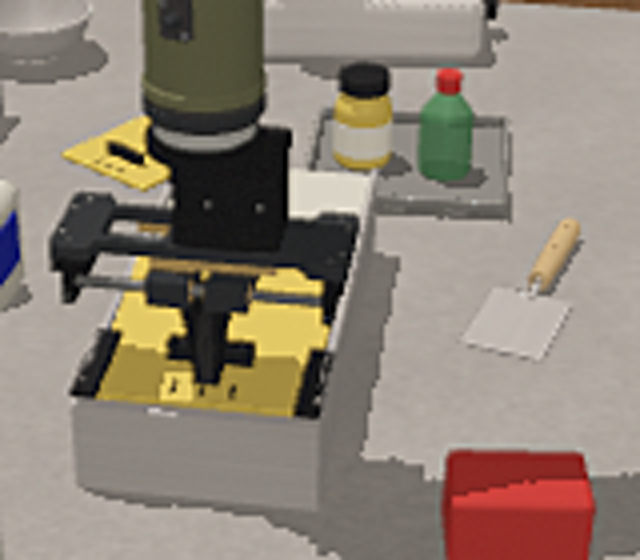

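View pics/s8.png

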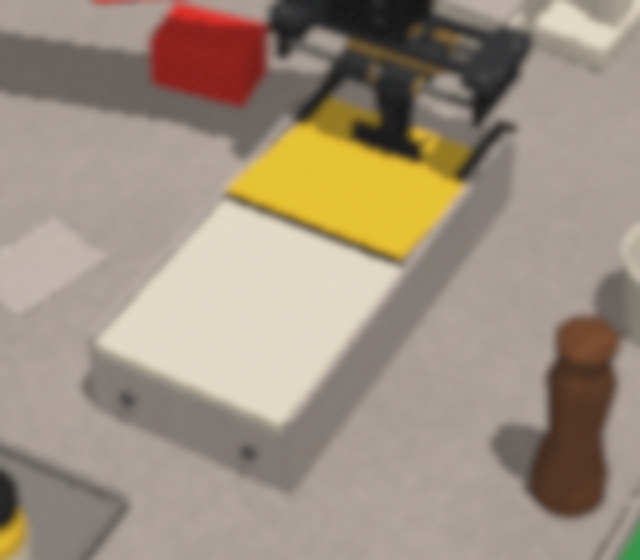

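{"op": "servo_tool", "data": {
  "dp": [
    [0,0,0.2],
    [0,0,0.2],
    [0,0,0.2],
    [0,0,0.2],
    [0,0,0]
  ],
  "yaw": [0,0,0,0,0]
}}

```text
time: 14.2
position: [0.5379, 0.0818, 0.0692]
tool_rot: [1.205, 1.223, -1.182]
ft_force: [-3.3, 15.9, 18.4]
grip_width: 0.007
```

Run:
```python
from h import *
im,d=ctrl.get_image('scene');save('s9',cv2.resize(im[150:290,180:340],None,fx=4,fy=4,interpolation=2))
go([0.536,0.110,0.066],0.9)
```

```text
t 14.25 pos [0.5379 0.0818 0.0692] toolx [ 0.007  0.012 -1.   ] y ang 1.28 w 0.005 F [-3.5 15.5 18.4]
dp total [ 0.14 -0.05 -1.13]
world yaw need -0.38 -> tool yaw units 0.06
```

View pics/s9.png

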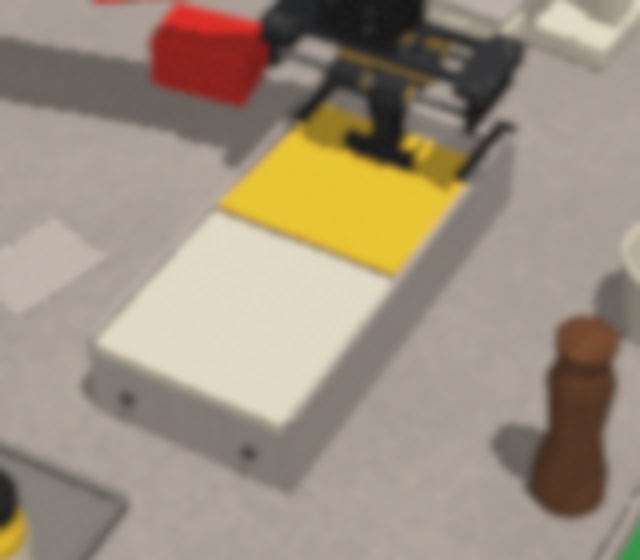

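{"op": "servo_tool", "data": {
  "dp": [
    [-0.2,0,0],
    [-0.15,0,0.1],
    [-0.1,0,0.4],
    [0,0,0.4],
    [0,0,0.2]
  ],
  "yaw": [0,0,0,0,0]
}}

```text
time: 14.75
position: [0.5365, 0.0428, 0.0765]
tool_rot: [1.199, 1.216, -1.197]
ft_force: [-0.6, 4.8, 4.5]
grip_width: 0.009
```

Run:
```python
from h import *
im,d=ctrl.get_image('scene');save('s10',cv2.resize(im[150:290,180:340],None,fx=4,fy=4,interpolation=2))
go([0.538,-0.072,0.078],0.9)
```

```text
t 14.8 pos [0.5365 0.0423 0.0765] toolx [ 0.001  0.    -1.   ] y ang 0.83 w 0.01 F [0.5 2.4 3.4]
dp total [-0.06 -0.01  4.57]
world yaw need 0.07 -> tool yaw units -0.01
```

View pics/s10.png

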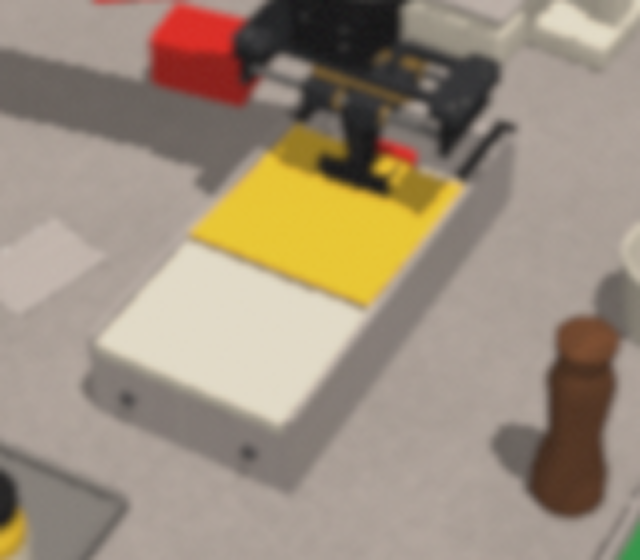

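{"op": "servo_tool", "data": {
  "dp": [
    [-0.15,0,0.3],
    [-0.05,0,0.5],
    [0,0,0.5],
    [0,0,0.5],
    [0,0,0.4]
  ],
  "yaw": [0,0,0,0,0]
}}

```text
time: 15.3
position: [0.5367, -0.0131, 0.081]
tool_rot: [1.197, 1.216, -1.198]
ft_force: [0.2, 1.3, -0.5]
grip_width: 0.003
```

Run:
```python
from h import *
im,d=ctrl.get_image('scene');save('s11',cv2.resize(im[150:290,180:340],None,fx=4,fy=4,interpolation=2))
go([0.538,-0.072,0.078],0.9)
```

```text
t 15.35 pos [ 0.5368 -0.0151  0.081 ] toolx [-0.001 -0.002 -1.   ] y ang 0.78 w 0.006 F [-0.2  0.6  0.9]
dp total [0.12 0.02 2.28]
world yaw need 0.12 -> tool yaw units -0.02
```

View pics/s11.png

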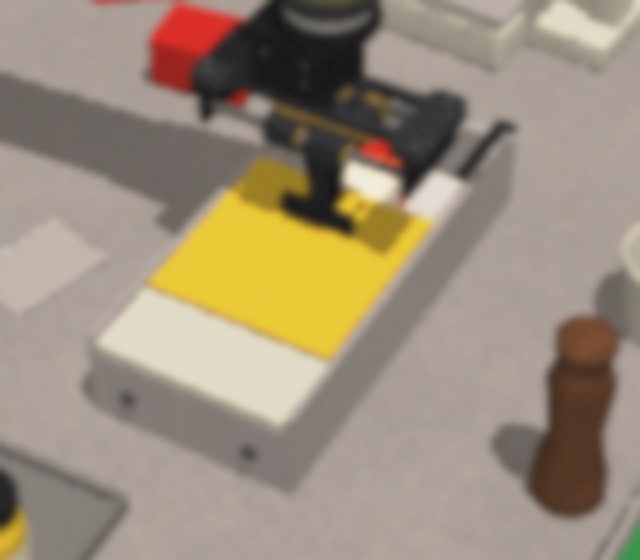

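{"op": "servo_tool", "data": {
  "dp": [
    [-0.1,0,0.5],
    [0,0,0.5],
    [0,0,0.5],
    [0,0,0.4],
    [0,0,0.1]
  ],
  "yaw": [0,0,0,0,0]
}}

```text
time: 15.85
position: [0.5379, -0.0628, 0.0838]
tool_rot: [1.198, 1.216, -1.198]
ft_force: [-0.4, 1.0, -0.8]
grip_width: 0.009
```

{"op": "servo_tool", "data": {
  "dp": [
    [0,0,0.2],
    [0,0,0.1],
    [0,0,0],
    [0,0,0],
    [0,0,0]
  ],
  "yaw": [0,0,0,0,0]
}}

```text
time: 16.35
position: [0.538, -0.0685, 0.0838]
tool_rot: [1.196, 1.217, -1.197]
ft_force: [0.3, -0.0, 0.5]
grip_width: 0.007
```

Run:
```python
from h import *
im,W,s=wcloud('w12');go([0.538,-0.072,0.078],0.9)
im,d=ctrl.get_image('scene');save('s12',cv2.resize(im[150:290,180:340],None,fx=4,fy=4,interpolation=2))
```

```text
t 16.4 pos [ 0.538  -0.0685  0.0838] toolx [ 0. -0. -1.] y ang 1.0 w 0.005 F [ 0.5  0.4 -0.5]
dp total [ 0.23 -0.    0.14]
world yaw need -0.1 -> tool yaw units 0.02
```

View pics/s12.png

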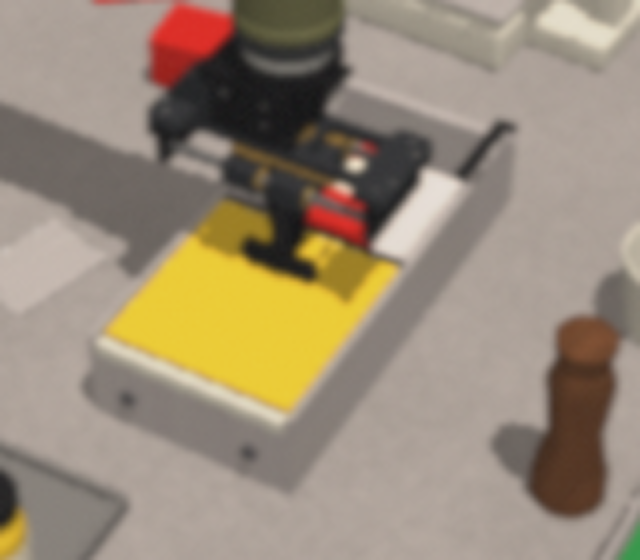

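View pics/w12.png

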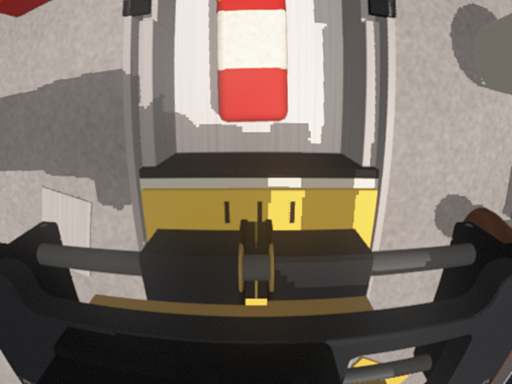

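Run:
```python
from h import *
s=ctrl.get_state()
print('tail top edge',wray([145,375],[188,188],.076,s).round(4).tolist(),'lip wellside?',wray([142,376],[169,169],.071,s).round(4).tolist(),'lip boardside',wray([142,376],[178,178],.070,s).round(4).tolist())
W=np.load('w12.npz')['W'];im=np.load('w12.npz')['im']
for v in range(150,228,6): print(v,W[v,190].round(4),im[v,190])
im=im.astype(int);m=((im[...,0]>150)&(im[...,1]<80));m[:,:200]=0;m[:,310:]=0;p=W[m];p=p[p[:,1]>0];print('ham',np.percentile(p,[2,50,98],axis=0).round(3).tolist())
```

```text
tail top edge [[0.4669, -0.0424, 0.076], [0.6119, -0.04, 0.076]] lip wellside? [[0.4639, -0.0313, 0.071], [0.6133, -0.0287, 0.071]] lip boardside [[0.463, -0.0375, 0.07], [0.6145, -0.0349, 0.07]]
150 [ 0.4829 -0.0288  0.0115] [157 149 143]
156 [ 0.4866 -0.0306  0.029 ] [52 48 45]
162 [ 0.4917 -0.0306  0.0522] [48 44 40]
168 [ 0.4958 -0.0306  0.0711] [49 44 40]
174 [ 0.496  -0.0341  0.0725] [51 47 40]
180 [ 0.4955 -0.0383  0.0708] [158 152 139]
186 [ 0.4953 -0.0422  0.0707] [156 151 138]
192 [ 0.4967 -0.044   0.0776] [162 134  58]
198 [ 0.4965 -0.0478  0.0777] [165 136  60]
204 [ 0.496  -0.0522  0.0762] [165 137  59]
210 [ 0.4961 -0.0556  0.0779] [165 136  58]
216 [ 0.4958 -0.0598  0.0773] [164 135  56]
222 [ 0.4954 -0.0641  0.0769] [164 137  58]
ham [[0.511, 0.0, 0.051], [0.532, 0.073, 0.054], [0.555, 0.079, 0.056]]
```

{"op": "servo_tool", "data": {
  "dp": [
    [-0.5,0,-0.1],
    [-1,0,-0.3],
    [-1,0,-0.9],
    [-1,0,-1],
    [-1,0,-0.9]
  ],
  "yaw": [0,0,0,0,0],
  "fingers": 0.8
}}

```text
time: 16.95
position: [0.5366, 0.013, 0.1984]
tool_rot: [1.197, 1.217, -1.195]
ft_force: [0.5, 0.2, 0.5]
grip_width: 0.373
```

{"op": "servo_tool", "data": {
  "dp": [
    [-0.3,0,-0.2],
    [0,0,0],
    [0,0,0],
    [0,0,0],
    [0,0,0]
  ],
  "yaw": [0,0,0,0,0]
}}

```text
time: 17.45
position: [0.5359, 0.0152, 0.2024]
tool_rot: [1.197, 1.218, -1.2]
ft_force: [-1.1, -1.2, 0.0]
grip_width: 0.775
```

Run:
```python
from h import *
im,W,s=wcloud('w13');go([0.534,0.055,0.12],0.9)
im=im.astype(int)
m=(W[...,2]>.044)&(W[...,2]<.062)&(W[...,1]>-.02)&(W[...,1]<.14)&(abs(W[...,0]-.535)<.06)
p=W[m];print(len(p));print(cv2.minAreaRect(p[:,:2].astype(np.float32)*1000),p.min(0),p.max(0))
```

```text
t 17.5 pos [0.536  0.0155 0.2027] toolx [-0.002  0.    -1.   ] y ang 0.89 w 0.788 F [0.1 0.5 0. ]
dp total [ 3.31 -0.05 -1.58]
world yaw need 0.01 -> tool yaw units -0.0
4519
((535.4629516601562, 65.43399047851562), (118.69055938720703, 137.7122344970703), 0.8353933095932007) [ 0.47512762 -0.00368014  0.04401732] [0.59381017 0.1351107  0.05933653]
```

View pics/w13.png

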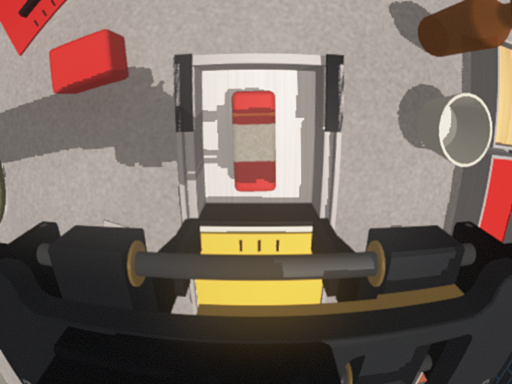

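Wrist view: the ham is in the open well, at u 233–275 and v 91–190, red with a white and an orange band. The lid lies on the board.

Run:
```python
from h import *
g=np.load('w13.npz');W=g['W']
q=W[88:194,229:280].reshape(-1,3);q=q[(q[:,2]>.047)&(q[:,2]<.062)]
print(len(q),cv2.minAreaRect(q[:,:2].astype(np.float32)*1000),q.min(0),q.max(0),np.median(q[:,2]))
# centerline tilt
c,_=np.polyfit(q[:,1],q[:,0],1);print('slope deg',np.rad2deg(np.arctan(c)))
go([0.534,0.055,0.12],0.9)
```

```text
4262 ((531.540283203125, 51.43363952636719), (46.33731460571289, 109.50017547607422), 1.4899860620498657) [ 0.50714418 -0.00368014  0.04810522] [0.55598511 0.1061667  0.057723  ] 0.054806226444541056
slope deg -1.294765748698385
t 17.5 pos [0.536  0.0155 0.2027] toolx [-0.002  0.    -1.   ] y ang 0.89 w 0.788 F [0.1 0.5 0. ]
dp total [ 3.31 -0.05 -1.58]
world yaw need 0.01 -> tool yaw units -0.0
```

{"op": "servo_tool", "data": {
  "dp": [
    [0.5,-0.17,-0.6],
    [0.8,0,-0.6],
    [1,0,-0.24],
    [1,0,0],
    [0.8,0,0]
  ],
  "yaw": [-0.05,0,0,0,0]
}}

```text
time: 18.0
position: [0.5299, 0.054, 0.0988]
tool_rot: [1.191, 1.223, -1.193]
ft_force: [0.3, -0.1, -0.2]
grip_width: 0.801
```

{"op": "servo_tool", "data": {
  "dp": [
    [0,0,0],
    [0,0,0],
    [0.3,0,0],
    [0.8,0,0],
    [0.8,0,0]
  ],
  "yaw": [0,0,0,0,0]
}}

```text
time: 18.5
position: [0.5329, 0.0525, 0.0544]
tool_rot: [1.194, 1.217, -1.191]
ft_force: [-0.1, 0.8, -0.8]
grip_width: 0.801
```

Run:
```python
from h import *
go([0.5317,0.0515,0.019],1.3)
```

```text
t 18.5 pos [0.5329 0.0525 0.0544] toolx [ 0.003 -0.    -1.   ] y ang 1.25 w 0.801 F [-0.1  0.8 -0.8]
dp total [ 1.42 -0.05  0.04]
world yaw need 0.05 -> tool yaw units -0.01
```

{"op": "servo_tool", "data": {
  "dp": [
    [0.7,0,0],
    [0.45,0,0],
    [0.2,0,0],
    [0,0,0],
    [0,0,0]
  ],
  "yaw": [0,0,0,0,0]
}}

```text
time: 19.0
position: [0.5323, 0.0526, 0.0208]
tool_rot: [1.193, 1.219, -1.192]
ft_force: [0.7, -0.2, 0.9]
grip_width: 0.8
```

{"op": "servo_tool", "data": {
  "dp": [
    [0,0,0],
    [0,0,0],
    [0,0,0],
    [0,0,0],
    [0,0,0]
  ],
  "yaw": [0,0,0,0,0],
  "fingers": 0,
  "grip_force": 30
}}

```text
time: 19.5
position: [0.5321, 0.0524, 0.0203]
tool_rot: [1.193, 1.219, -1.192]
ft_force: [1.4, -0.4, 0.7]
grip_width: 0.528
```

{"op": "servo_tool", "data": {
  "dp": [
    [0,0,0],
    [-0.2,0,0],
    [-0.4,0,0],
    [-0.4,0,0],
    [-0.4,0,0]
  ],
  "yaw": [0,0,0,0,0]
}}

```text
time: 20.0
position: [0.5314, 0.0525, 0.0559]
tool_rot: [1.192, 1.22, -1.193]
ft_force: [0.9, 0.0, -3.8]
grip_width: 0.523
```

{"op": "servo_tool", "data": {
  "dp": [
    [-0.6,0,0],
    [-1,0,0],
    [-1,0,0],
    [-1,0,0],
    [-1,0,0]
  ],
  "yaw": [0,0,0,0,0]
}}

```text
time: 20.5
position: [0.5314, 0.0527, 0.1721]
tool_rot: [1.192, 1.219, -1.192]
ft_force: [0.7, 0.1, -4.2]
grip_width: 0.531
```

{"op": "servo_tool", "data": {
  "dp": [
    [-0.2,-0.2,-0.8],
    [0,-0.5,-0.9],
    [0,-0.5,-0.9],
    [0,-0.5,-0.9],
    [0,-0.5,-0.7]
  ],
  "yaw": [0,0,0,0,0]
}}

```text
time: 21.0
position: [0.4733, 0.158, 0.176]
tool_rot: [1.192, 1.22, -1.191]
ft_force: [0.8, 0.2, -4.2]
grip_width: 0.524
```

{"op": "servo_tool", "data": {
  "dp": [
    [0,-0.4,-0.6],
    [0,-0.3,-0.4],
    [0,-0.1,-0.2],
    [0,0,0],
    [0,0,0]
  ],
  "yaw": [0,0,0,0,0]
}}

```text
time: 21.5
position: [0.4541, 0.1848, 0.175]
tool_rot: [1.193, 1.219, -1.194]
ft_force: [-0.6, 0.1, -4.3]
grip_width: 0.53
```

Run:
```python
from h import *
im,W,s=wcloud('w14');go([0.45,0.385,0.18],1.3)
for lo,hi in [(.052,.068)]:
    m=(W[...,2]>lo)&(W[...,2]<hi)&(W[...,1]>.25)&(W[...,1]<.52)&(W[...,0]>.3)&(W[...,0]<.65)
    p=W[m];print(len(p),cv2.minAreaRect(p[:,:2].astype(np.float32)*1000),np.percentile(p,[1,50,99],axis=0).round(3).tolist())
```

```text
t 21.55 pos [0.4542 0.1847 0.175 ] toolx [ 0. -0. -1.] y ang 1.19 w 0.523 F [ 0.2 -0.3 -4.3]
dp total [-0.2  -0.   -8.01]
world yaw need 0.11 -> tool yaw units -0.02
15152 ((479.38720703125, 329.73333740234375), (266.2628479003906, 92.5673599243164), 3.536722421646118) [[0.352, 0.289, 0.058], [0.449, 0.327, 0.061], [0.589, 0.367, 0.063]]
```

View pics/w14.png

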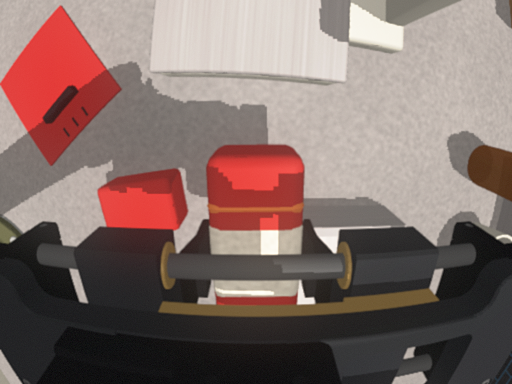

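Run:
```python
from h import *
s=ctrl.get_state()
a=wray([153,346],[72,79],.060,s);print(a.round(4).tolist(),np.linalg.norm(a[1]-a[0]))
ex=(a[1]-a[0])/np.linalg.norm(a[1]-a[0]);ey=np.array([-ex[1],ex[0],0]);print('ang',np.rad2deg(np.arctan2(ex[1],ex[0])),'center',((a[0]+a[1])/2+ey*.095).round(4))
W=np.load('w14.npz')['W']
m=(W[...,2]>.055)&(W[...,2]<.066)&(W[...,1]>.25)
for v in (10,30,50,65):
    u=np.where(m[v,100:345])[0]+100; print(v,u.min(),u.max(),W[v,u.min()].round(4),W[v,u.max()].round(4))
for u in (170,200,250,300,330):
    v=np.where(m[:,u])[0];print(u,v.max(),W[v.max(),u].round(4))
```

```text
[[0.353, 0.2941, 0.06], [0.5364, 0.2899, 0.06]] 0.183498453731352
ang -1.3137794638694225 center [0.4469 0.387  0.06  ]
10 154 344 [0.3516 0.3575 0.0603] [0.5336 0.3593 0.0606]
30 151 344 [0.3495 0.3367 0.06  ] [0.5334 0.3384 0.0605]
50 150 344 [0.3497 0.316  0.0612] [0.5337 0.3182 0.0601]
65 149 344 [0.3481 0.3015 0.0587] [0.5337 0.3033 0.0608]
170 71 [0.3703 0.2939 0.0609]
200 72 [0.3987 0.2921 0.0575]
250 73 [0.4457 0.2906 0.06  ]
300 78 [0.4921 0.2877 0.0583]
330 81 [0.5205 0.2866 0.0603]
```

{"op": "servo_tool", "data": {
  "dp": [
    [0,-0.1,-0.7],
    [0,-0.1,-0.9],
    [0,-0.05,-0.9],
    [0,0,-0.9],
    [0,0,-0.9]
  ],
  "yaw": [0,0,0,0,0]
}}

```text
time: 22.05
position: [0.4458, 0.2928, 0.1748]
tool_rot: [1.194, 1.219, -1.195]
ft_force: [-0.1, 0.4, -4.0]
grip_width: 0.527
```

{"op": "servo_tool", "data": {
  "dp": [
    [0,0,-0.9],
    [0.2,0,-0.9],
    [0.4,0,-0.9],
    [0.4,0,-0.6],
    [0.4,0,-0.4]
  ],
  "yaw": [0,0,0,0,0]
}}

```text
time: 22.55
position: [0.4433, 0.3861, 0.139]
tool_rot: [1.193, 1.22, -1.194]
ft_force: [0.2, -0.5, -3.8]
grip_width: 0.53
```

Run:
```python
from h import *
im,W,s=wcloud('w15');im,d=ctrl.get_image('side');save('d15',im);np.savez('d15.npz',im=im,W=cloud('side',d));go([0.444,0.387,0.072],1.2)
```

```text
t 22.65 pos [0.4421 0.3855 0.138 ] toolx [-0.003 -0.001 -1.   ] y ang 1.32 w 0.523 F [-0.  -0.2 -4.7]
dp total [ 2.64  0.09 -0.06]
world yaw need -0.12 -> tool yaw units 0.02
```

View pics/w15.png

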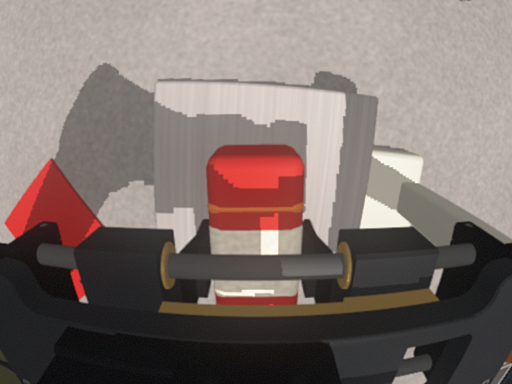

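View pics/d15.png

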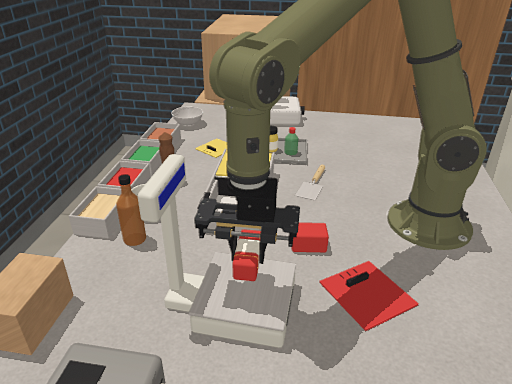

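Run:
```python
from h import *
s=ctrl.get_state()
a=wray([154,377],[80,97],.060,s);print(a.round(4).tolist())
W=np.load('w15.npz')['W'];m=(W[...,2]>.054)&(W[...,2]<.067)&(W[...,1]>.25)
p=W[m]; 
for v in (110,150,185,200):
    u=np.where(m[v,120:385])[0]+120;print(v,u.min(),u.max(),W[v,u.min()].round(4),W[v,u.max()].round(4))
for u in (170,230,290,340,365):
    v=np.where(m[:,u])[0];print(u,W[v.min(),u].round(4))
```

```text
[[0.3543, 0.4834, 0.06], [0.5409, 0.4745, 0.06]]
110 153 377 [0.3547 0.4589 0.0603] [0.5436 0.4639 0.0603]
150 153 372 [0.3536 0.4247 0.0605] [0.5421 0.4289 0.0595]
185 154 367 [0.3527 0.3937 0.0608] [0.5407 0.3975 0.0598]
200 155 364 [0.3525 0.3799 0.0608] [0.5393 0.3837 0.0607]
170 [0.3691 0.4828 0.058 ]
230 [0.4196 0.4806 0.0604]
290 [0.4679 0.4786 0.059 ]
340 [0.5095 0.4763 0.0602]
365 [0.532  0.4757 0.0596]
```

{"op": "servo_tool", "data": {
  "dp": [
    [0.6,0.1,0],
    [0.8,0.05,0],
    [0.6,0,0],
    [0.4,0,0],
    [0,0,0]
  ],
  "yaw": [0,0,0,0,0]
}}

```text
time: 23.15
position: [0.446, 0.3842, 0.0782]
tool_rot: [1.191, 1.22, -1.196]
ft_force: [0.9, 0.2, -3.8]
grip_width: 0.523
```

{"op": "servo_tool", "data": {
  "dp": [
    [0.1,0,0],
    [0.08,0,0],
    [0.05,0,0],
    [0,0,0],
    [0,0,0]
  ],
  "yaw": [0,0,0,0,0]
}}

```text
time: 23.65
position: [0.4467, 0.3858, 0.0745]
tool_rot: [1.193, 1.22, -1.192]
ft_force: [0.6, -0.3, -4.2]
grip_width: 0.524
```

{"op": "servo_tool", "data": {
  "dp": [
    [0.08,0,0],
    [0.06,0,0],
    [0.04,0,0],
    [0,0,0],
    [0,0,0]
  ],
  "yaw": [0,0,0,0,0]
}}

```text
time: 24.15
position: [0.4466, 0.3856, 0.0704]
tool_rot: [1.192, 1.219, -1.193]
ft_force: [-2.7, -2.9, 3.8]
grip_width: 0.521
```

Contact (force changed from −4 to +3.8 N); release and lift.

{"op": "servo_tool", "data": {
  "dp": [
    [0,0,0],
    [0,0,0],
    [0,0,0],
    [0,0,0],
    [-0.2,0,0]
  ],
  "yaw": [0,0,0,0,0],
  "fingers": 0.8
}}

```text
time: 24.65
position: [0.4462, 0.3853, 0.0742]
tool_rot: [1.192, 1.22, -1.194]
ft_force: [0.7, -0.4, -0.3]
grip_width: 0.791
```

{"op": "servo_tool", "data": {
  "dp": [
    [-0.5,0,0],
    [-1,0,0],
    [-1,0,0],
    [-1,0,0],
    [-1,0,0]
  ],
  "yaw": [0,0,0,0,0]
}}

```text
time: 25.15
position: [0.4466, 0.386, 0.1895]
tool_rot: [1.193, 1.22, -1.191]
ft_force: [0.4, 0.1, -0.6]
grip_width: 0.803
```

{"op": "servo_tool", "data": {
  "dp": [
    [-0.2,-0.4,0.4],
    [0,-0.8,0.8],
    [0,-0.8,0.8],
    [0,-0.4,0.8],
    [0,0,0.5]
  ],
  "yaw": [0,0,0,0,0]
}}

```text
time: 25.65
position: [0.3871, 0.3011, 0.1931]
tool_rot: [1.191, 1.217, -1.191]
ft_force: [-0.2, 0.0, -0.3]
grip_width: 0.798
```

{"op": "servo_tool", "data": {
  "dp": [
    [0,0,0.2],
    [0,0,0],
    [0,0,0],
    [0,0,0],
    [0,0,0]
  ],
  "yaw": [0,0,0,0,0]
}}

```text
time: 26.15
position: [0.3883, 0.2976, 0.1922]
tool_rot: [1.192, 1.221, -1.192]
ft_force: [0.5, -0.7, 0.9]
grip_width: 0.797
```

Run:
```python
from h import *
im,d=ctrl.get_image('side');save('d16',im)
W=cloud('side',d)
im2,d2=ctrl.get_image('scene');save('s16',im2)
i2=cv2.resize(im2[100:340,110:340],None,fx=3,fy=2.5);save('s16c',i2)
im3,W3,s=wcloud('w16');go([0.44,0.3,0.2])
m=(W[...,2]>.09)&(W[...,2]<.112)&(W[...,1]>.28)&(W[...,1]<.49)&(W[...,0]>.36)&(W[...,0]<.53)
print('ham side',cv2.minAreaRect(W[m][:,:2].astype(np.float32)*1000),np.median(W[m][:,2]))
for W_,n in ((W3,'wrist'),(cloud('scene',d2),'scene')):
    m=(W_[...,2]>.09)&(W_[...,2]<.112)&(W_[...,1]>.28)&(W_[...,1]<.49)&(W_[...,0]>.36)&(W_[...,0]<.53)
    if m.sum()>20: print(n,m.sum(),cv2.minAreaRect(W_[m][:,:2].astype(np.float32)*1000),np.median(W_[m][:,2]))
```

```text
t 26.3 pos [0.3883 0.2972 0.1921] toolx [-0.001  0.    -1.   ] y ang 1.33 w 0.798 F [-1.6  0.1 -0.4]
dp total [-0.32  2.07 -0.06]
ham side ((445.6089782714844, 387.8462829589844), (46.23291015625, 109.29345703125), 1.6465121507644653) 0.10404250330314702
wrist 6408 ((445.38909912109375, 384.64093017578125), (46.9871826171875, 109.59088134765625), 1.973983883857727) 0.10483964301022689
scene 277 ((451.693603515625, 380.451171875), (49.02552032470703, 115.28437042236328), 1.7929893732070923) 0.10243393413899804
```

View pics/d16.png

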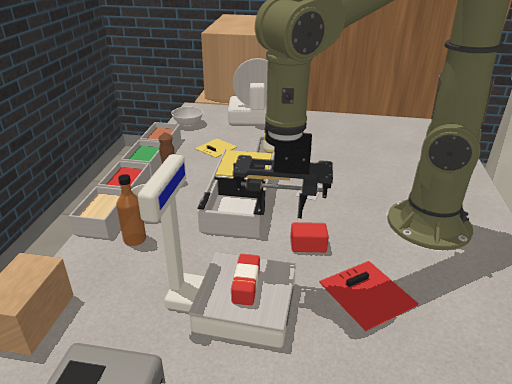

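View pics/s16c.png

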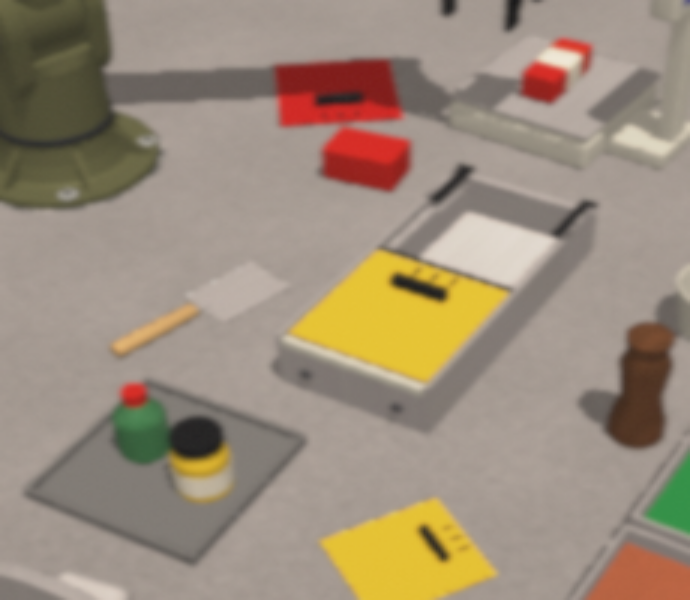

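Everything is in place: the ham is on the pan, the jar is in the tray and the lid is on the board, clear of the lip. Nothing touches the robot, so I'm handing the job in.

Run:
```python
from h import *
print(ctrl.close_job())
```

```text
the job is handed in; nothing more can be done
None
```

The job is done in the order asked and was handed in at about 26 s of the 72 s allowed; no verdict is reported.

1. **Jar:** I stood it upright in the grey tray beside the bottle. It was set down on contact with the tray floor, and the later pictures show it upright.
2. **Lid:** I pressed the tail behind the rib, which tipped the nose over the lip, and pushed the lid out by the rib. It lies flat on the white board, its tail about 6–7 mm past the lip's board-side edge. The height along its tail end is steady at about 77 mm.
3. **Ham:** I lifted it out of the well and laid it flat on the pan. The wrist and side cameras put its centre at about (0.445, 0.385–0.388). I measured the pan's middle at about (0.446, 0.385), so it sits within about 3 mm.

- **Camera disagreement:** The scene camera puts the ham about 6 mm from the other two. It had few ham points in view and was also off by several mm on other things, so I trusted the two closer cameras.
- **Forces and bystanders:** The highest force I read was about 25 N in total, while pressing and pushing the lid. The bystanders and look-alikes in view were still standing where they were in the last pictures; I did not measure each one again.

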